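# Close the pinwheel layer of cartons on the shop's small pallet

### The arm

A 7-joint arm with a two-finger parallel gripper is mounted at the origin on the work surface. World frame = base frame: x ahead of the robot, y to its left, z up, the work surface at z = 0. Lengths are in mm, angles in degrees, forces in N, time in s.
With the tool pointing down it reaches from about 400 to 850 mm from the base axis. Payload 10.4 kg.
Tool frame: the origin (TCP) lies midway between the tips of the shut fingers; the grasp point (between the pads) lies 19 mm behind it (robot.tcp_to_grasp is the distance from the TCP to the grasp point, in mm); z points along the fingers, y is the direction in which the jaws open and shut (so a half turn about z gives the same grasp; the last joint's range is limited). The gripper opens to 87 mm and grips with 3 to 60 N. Pads are 19 mm wide; open, the fingers measure 117 mm over their backs; the gripper's body (75 mm by 190 mm) begins 51 mm behind the grasp point.
Start: joints at [-67.643, 19.034, -3.707, 83.658, 1.238, 77.344, -5.071], TCP at [250.725, 572.529, 222.576] pointing down, gripper open.
Joint ranges: [-148.97, 148.97], [-28.65, 121.19], [-84.17, 76.75], [9.2, 138.47], [-72.65, 252.65], [3.7, 117.97], [-149.18, 149.18]. Speed limits (degrees/s): [127.2, 127.2, 159.86, 159.86, 180, 180, 180].

### API

Orientations are given as a 3x3 rotation matrix whose columns are the frame's x, y, z axes.
In Python, from station import robot, snapshot, spotter gives the robot as it stands. The module is installed in compiled form; this text tells all that it offers.
- The arm moves only by the tool carry_out, never from a script. Its argument "series" is text: rows parted by semicolons, each of 7 numbers parted by spaces: the shift along the tool's x, y, z each as a share of 40 mm, from -1 to 1, then the turn, a rotation vector about the tool's x, y, z each as a share of 360 degrees, from -1 to 1, then the gripper command: -1 is shut, 1 is fully open, values between are in proportion. In form: dx dy dz ax ay az jaw; .... A call has 1 to 5 rows; each row shifts and turns the commanded pose from where the row before left it, along the tool's axes as they then stand; what a row does not reach is not made up. A row lasts 1/8 s, in which the tool goes at most 62.5 mm and 10.7 degrees, less where a joint would pass 70% of its speed; a pose out of reach is approached as far as the arm can. A call with a number of a shift or a turn outside -1 to 1 is refused whole. A call with a gripper value outside its range is refused whole. The fingers move at their own pace and stop on an object; "newtons" is the grip in N (left out, the last holds). Time passes only in rows, so rows that do not move let the fingers close. It gives the time, the measured TCP pose, the force and the opening at its end, in the units of the state.
- robot.read_state(): the state, without advancing time (a new reading comes with each control period).
- snapshot(name): name is "scene" or "top" or "wrist"; returns a dict with "frame" (480x640x3 uint8, blue, green, red), "depth" (480x640 float32, mm along the optical axis (not along the pixel's ray), 0 where there is no reading), "fx", "fy", "cx", "cy" (pixels), "cam_to_world" (4x4, takes a point from camera to world coordinates). Camera axes: x right, y down, z forward; pixel columns grow to the right and rows downward; lengths in mm; the calibration is good to about 2 mm. A picture is of the moment at which its call begins.
- robot.hand_in(): hands the job in, once; it reports no verdict.
Trained networks look in the newest picture that a camera, given by its name, has taken for a name from the list of things; names that differ only in an ending like _2 or _b are one class to them, and where a whole thing is asked for, a point or a joint stands for the part that bears it (a point fixed in the world has none). Each returns a list of dicts, best first, with "p" (0 to 1); they miss things now and then, are a little off and sometimes report something else, mostly with a low value. They report only what shows in the picture. A call takes as long as a camera call. They do not tell look-alikes from the thing itself.
- spotter.recognise(label, camera): "bbox" ([centre column, centre row, width, height] in pixels, round what is visible of it).
- spotter.regions_of(label, camera): "pixels" (480x640 bool, what is visible of it) and "bbox" ([centre column, centre row, width, height] in pixels, round what is visible of it).
- spotter.landmark_of(label, camera): "location" ([column, row] in pixels: a listed point, or the origin of a listed thing).
The state is a dict: "time_s": time; "joint_pos": joint angles; "joint_vel": joint speeds; "tau": joint torques, N m; "position": TCP position; "orientation": TCP orientation; "ft_force": force on the tool from outside, world axes, zero at the start; "wrist_torque": the same for the moment, N m; "grip_width": opening from 0.0 (shut) to 1.0 (fully open).
Only numpy, scipy, OpenCV 4.12 (cv2) and the standard library are available. Lean on these libraries where they do the work, as an engineer would, in place of code of your own. Each camera call takes 0.05 s, during which the arm holds its last target. There are 200 camera calls.

### The job

Finish the layer on the small plywood pallet: put the two loose cartons flat in its two free places, so that the four cartons run as a pinwheel round an empty square in the middle, each with one end close against the next one's side and its outer long side along a pallet edge. There is glass inside: lower the carton that stands on end onto its side, do not let it topple. The two cartons already laid stay in their places, and the other things on the counter stay where they are.

Things in the scene. Friction and masses are not known exactly. Their poses are not given: they have to be found in the camera images.
- pallet: plywood pallet, 200 x 200 mm, 30 mm high, fixed to the counter, at any yaw; origin at the centre of its underside, x and y along its edges, z up. The finished layer is 186 mm square; cartons are then about 3 mm apart round an empty square of about 62 mm at the pallet's centre. Only the half of a carton's inner long side that faces this square leaves a finger room
- place_a (a point): where the centre of carton laid_a belongs: pallet x, y = -31, -62 mm, 30 mm above the deck; axes as the pallet's, the carton's long side along pallet x
- place_b (a point): where the centre of carton laid_b belongs: pallet x, y = 62, -31 mm, 30 mm above the deck; axes as the pallet's, the carton's long side along pallet y
- place_c (a point): free place for either loose carton: where its centre belongs, pallet x, y = 31, 62 mm, 30 mm above the deck; axes as the pallet's, the carton's long side along pallet x
- place_d (a point): free place for either loose carton: where its centre belongs, pallet x, y = -62, 31 mm, 30 mm above the deck; axes as the pallet's, the carton's long side along pallet y
- standing_mid (a point): loose plain brown cardboard carton with a paper tape strip, 120 x 60 x 60 mm, about 0.3 kg; this point is its centre; its long side is its own z axis, which points up at the start: it stands on end on the counter, 120 mm high. It may lie on any of its four long sides
- flat_mid (a point): loose plain brown cardboard carton with a paper tape strip, 120 x 60 x 60 mm, about 0.3 kg; this point is its centre; its long side is its own x axis. It lies flat on the counter, 60 mm high
- laid_a_mid (a point): already on the pallet (loose): plain brown cardboard carton with a paper tape strip, 120 x 60 x 60 mm, about 0.3 kg; this point is its centre, its long side is its own x axis
- laid_b_mid (a point): already on the pallet (loose): plain brown cardboard carton with a paper tape strip, 120 x 60 x 60 mm, about 0.3 kg; this point is its centre, its long side is its own x axis
- birdhouse: bystander, loose: wooden birdhouse with a pitched roof, 90 mm square, roof 120 mm long, about 140 mm high, origin at the centre of its underside
- mug: bystander, loose: white mug, 80 mm across, 90 mm high, handle at its own +y; origin at the centre of its underside
- tape_roll: bystander, loose: roll of paper tape lying flat, 100 mm across, 48 mm high, origin at the centre of its underside
Not all that is in view belongs to the job. What is shaped like the part that bears standing_mid but green or pink is not meant.

How it is judged (in metres and radians):
On the way:
1. the standing carton has been laid on its side and let go (angle between standing_mid's own z axis and vertical between 1.47 and 1.67 rad and contact force between the fingers and standing below 0.1 N and linear speed of standing below 0.03 m/s), for 0.1 s.
At the end, for the whole second after the job is handed in: All four cartons lie at rest on the pallet's deck, one in each place of the pinwheel (the two loose ones either way round): each centre within 15 mm of its place horizontally and 8 mm in height, its long side within 0.15 rad (about 9 degrees) of the place's direction (horizontal distance between laid_a_mid and place_a below 0.015 m and z of laid_a_mid in the frame of pallet between 0.052 and 0.068 m and angle between the x axis of laid_a_mid and the x axis of pallet, either way round below 0.15 rad and horizontal distance between laid_b_mid and place_b below 0.015 m and z of laid_b_mid in the frame of pallet between 0.052 and 0.068 m and angle between the x axis of laid_b_mid and the y axis of pallet, either way round below 0.15 rad and ((horizontal distance between standing_mid and place_c below 0.015 m and z of standing_mid in the frame of pallet between 0.052 and 0.068 m and angle between the z axis of standing_mid and the x axis of pallet, either way round below 0.15 rad and horizontal distance between flat_mid and place_d below 0.015 m and z of flat_mid in the frame of pallet between 0.052 and 0.068 m and angle between the x axis of flat_mid and the y axis of pallet, either way round below 0.15 rad) or (horizontal distance between standing_mid and place_d below 0.015 m and z of standing_mid in the frame of pallet between 0.052 and 0.068 m and angle between the z axis of standing_mid and the y axis of pallet, either way round below 0.15 rad and horizontal distance between flat_mid and place_c below 0.015 m and z of flat_mid in the frame of pallet between 0.052 and 0.068 m and angle between the x axis of flat_mid and the x axis of pallet, either way round below 0.15 rad)) and linear speed of each of standing, flat below 0.02 m/s); the robot touches nothing.
It fails at once if the standing carton topples over freely (turns faster than 9 rad/s) (angular speed of standing above 9 rad/s).
It fails at once if the birdhouse is pushed more than 40 mm from its place (distance of birdhouse from where it was at the start of the episode above 0.04 m).
It fails at once if the mug is pushed more than 40 mm from its place (distance of mug from where it was at the start of the episode above 0.04 m).
It fails at once if the tape roll is pushed more than 40 mm from its place (distance of tape_roll from where it was at the start of the episode above 0.04 m).
It also fails if it takes over 72 s, if anything falls off the work surface, if the arm or the gripper's body presses on something with over 40 N, if the wrist force passes 120 N, or if a joint passes its speed limit or range.

## Working session

There is one attempt and no reset: what is moved stays moved. The work goes in short steps, Python scripts to look and compute and a tool call to move; the robot and the scene stay as the last step left them, time stands still between calls to the robot, and variables do not carry over. Pictures are saved under pics/ and viewed, about 8 in all and at most 12, crops included, and the job is handed in when it is done.

Besides the shell and the picture viewer there is one more tool, called after ">>>" by a JSON object that holds its "api" and its "payload". carry_out: Moves the arm, as the interface text tells. Shift numbers are shares of 40 mm and turn numbers shares of 360 degrees, none past 1 either way. Its arguments: {"type":"object","properties":{"series":{"type":"string"},"newtons":{"type":"number"}},"required":["series"]}

```bash
mkdir -p pics; cat > h.py <<'E'
import numpy as np, cv2
from station import robot, snapshot, spotter
def cloud(s):
    d=s["depth"]; v,u=np.indices(d.shape)
    p=np.stack([(u-s["cx"])/s["fx"]*d,(v-s["cy"])/s["fy"]*d,d,np.ones_like(d)],-1)
    P=(p@np.asarray(s["cam_to_world"]).T)[...,:3]; P[d<=0]=np.nan
    return P
E
python3 - <<'E'
from h import *
ims=[]
for c in("scene","top"):
    s=snapshot(c); np.savez(f"{c}.npz",**s); P=cloud(s); f=s["frame"].copy()
    for l in("pallet","standing_mid","flat_mid","laid_a_mid","birdhouse","mug","tape_roll"):
        for r in spotter.regions_of(l,c)[:5]:
            m=r["pixels"]; q=P[m]; q=q[~np.isnan(q[:,0])]
            if len(q)==0: continue
            zt=np.percentile(q[:,2],97); t=q[abs(q[:,2]-zt)<6]
            rect=cv2.minAreaRect(t[:,:2].astype(np.float32))
            print(c,l,round(r["p"],2),np.round(r["bbox"]),"ztop",round(zt),"rect",np.round(rect[0]),np.round(rect[1]),round(rect[2],1))
            cv2.circle(f,(int(r["bbox"][0]),int(r["bbox"][1])),3,(0,0,255),-1)
    ims.append(f)
cv2.imwrite("pics/a.png",ims[0]);cv2.imwrite("pics/b.png",ims[1])
st=robot.read_state(); print({k:np.round(v,3).tolist() for k,v in st.items()})
E
```

```text
scene pallet 0.64 [376. 254. 112.  70.] ztop 32 rect [568. 124.] [204. 204.] 28.6
scene standing_mid 0.79 [216. 233.  42.  50.] ztop 121 rect [ 693. -218.] [195.  77.] 25.7
scene standing_mid 0.75 [221. 283.  40.  69.] ztop 121 rect [ 810. -178.] [65. 60.] 33.2
scene flat_mid 0.59 [275. 213.  47.  36.] ztop 62 rect [ 454. -156.] [121.  66.] 86.0
scene laid_a_mid 0.78 [348. 235.  43.  49.] ztop 92 rect [569.  55.] [129.  62.] 29.3
scene laid_a_mid 0.18 [376. 251.  58.  42.] ztop 92 rect [637. 125.] [ 64. 122.] 28.7
scene birdhouse 0.58 [522. 248.  57.  79.] ztop 132 rect [573. 440.] [ 32. 127.] 84.5
scene mug 0.61 [131. 225.  49.  48.] ztop 90 rect [ 602. -470.] [82. 77.] 20.2
scene tape_roll 0.97 [295. 300.  52.  45.] ztop 49 rect [790. -33.] [101.  97.] 12.1
top pallet 0.94 [278. 262.  91.  90.] ztop 36 rect [569. 119.] [198. 200.] 28.1
top pallet 0.47 [278. 236.  51.  41.] ztop 95 rect [636. 121.] [ 64. 119.] 26.9
top standing_mid 0.85 [410. 237.  41.  35.] ztop 125 rect [ 642. -247.] [59. 60.] 56.9
top standing_mid 0.85 [439. 202.  38.  37.] ztop 125 rect [ 745. -340.] [57. 59.] 4
[... 565 characters left out ...]
ct [575. 435.] [ 32. 117.] 86.6
top birdhouse 0.56 [302. 258.  37.  47.] ztop 95 rect [571.  51.] [120.  59.] 28.2
top mug 0.8 [487. 249.  37.  36.] ztop 91 rect [ 604. -473.] [77. 77.] 88.4
top tape_roll 0.74 [335. 187.  34.  38.] ztop 53 rect [790. -37.] [97. 96.] 1.4
{'time_s': 0.8, 'joint_pos': [-67.643, 19.03, -3.706, 83.656, 1.239, 77.343, -5.073], 'joint_vel': [0.055, -0.068, -0.044, -0.107, 0.068, -0.038, 0.051], 'tau': [0.001, -62.299, 0.025, -39.011, -0.061, 0.031, -0.0], 'position': [250.747, 572.538, 222.628], 'orientation': [[-0.916, 0.401, 0.0], [0.401, 0.916, 0.0], [-0.0, 0.0, -1.0]], 'ft_force': [0.35, 0.769, 0.219], 'wrist_torque': [-0.028, -0.041, 0.001], 'grip_width': 1.0}
```

View pics/a.png

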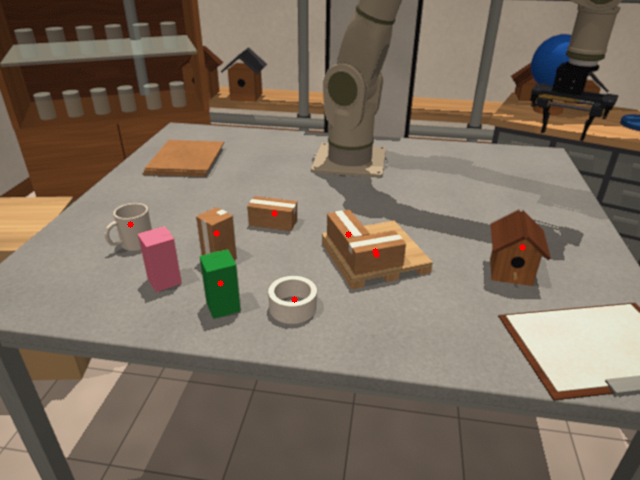

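View pics/b.png

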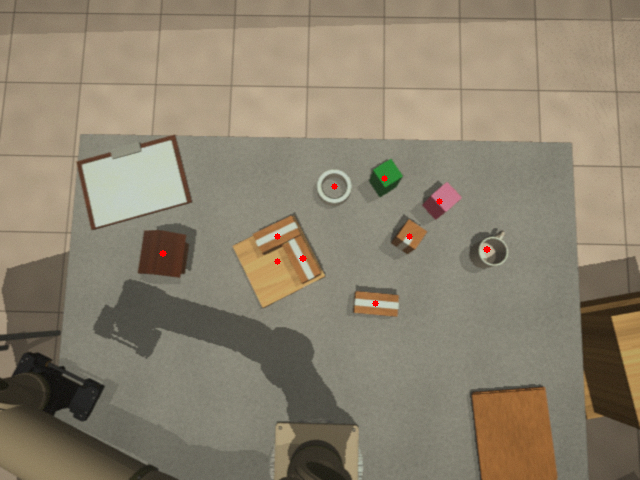

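The overhead view shows the brown standing carton at (410,237), the flat one at (375,304) and the pallet at (278,262). The green (385,178) and pink (440,200) blocks are decoys. Place_d comes out at about (499,120) and place_c at about (566,191), with pallet yaw about 28.4°. I'll do the flat carton first.

```bash
cat >> h.py <<'E'
from scipy.spatial.transform import Rotation as Ro
def down(jaw):  # tool down, jaw axis at world yaw jaw (deg)
    a=np.radians(jaw); y=np.array([np.cos(a),np.sin(a),0]); z=np.array([0,0,-1.]); return np.stack([np.cross(y,z),y,z],1)
def tilt(az,th,flip=False): # tool z toward azimuth az, th deg from down; jaw axis horizontal
    a=np.radians(az); t=np.radians(th); h=np.array([np.cos(a),np.sin(a),0])
    z=np.sin(t)*h-np.cos(t)*np.array([0,0,1]); y=np.array([-np.sin(a),np.cos(a),0])*(-1 if flip else 1)
    return np.stack([np.cross(y,z),y,z],1)
def plan(wps,jaw,start=None):
    """wps: list of (pos, R, mm per row); prints rows in the move units"""
    s=robot.read_state(); p,R=(np.array(s["position"]),np.array(s["orientation"])) if start is None else start
    rows=[]
    for q,Rq,v in wps:
        q=np.array(q,float); rv=Ro.from_matrix(R.T@Rq).as_rotvec(); L=np.linalg.norm(q-p)
        n=int(max(1,np.ceil(L/v),np.ceil(np.degrees(np.linalg.norm(rv))/9.5)))
        for i in range(n):
            A=R@Ro.from_rotvec(rv*i/n).as_matrix(); rows.append(np.r_[A.T@(q-p)/n/40,rv/n/2/np.pi])
        p,R=q,Rq
    for i in range(0,len(rows),5):
        print("; ".join(" ".join(f"{x:.3f}".rstrip("0").rstrip(".").replace("-0","-0") for x in r)+f" {jaw}" for r in rows[i:i+5]))
    return p,R
E
python3 - <<'E'
from h import *
plan([((480,300,225),down(35),45),((520,60,225),down(10),45),((454,-130,200),down(-4),45)],1)
E
```

```text
-0.998 -0.493 -0.007 0 -0 0.011 1; -1.029 -0.423 -0.007 0 -0 0.011 1; -1.056 -0.352 -0.007 0 -0 0.011 1; -1.077 -0.279 -0.007 0 -0 0.011 1; -1.094 -0.205 -0.007 0 -0 0.011 1
-1.105 -0.13 -0.007 0 -0 0.011 1; -1.112 -0.054 -0.007 0 -0 0.011 1; -1.113 0.022 -0.007 0 -0 0.011 1; -0.915 -0.437 0 0 0 0.012 1; -0.944 -0.369 0 0 0 0.012 1
-0.968 -0.3 0 0 0 0.012 1; -0.988 -0.229 0 0 0 0.012 1; -1.002 -0.156 0 0 0 0.012 1; -1.01 -0.083 0 0 0 0.012 1; -0.878 -0.49 0.125 0 0 0.008 1
-0.901 -0.446 0.125 0 0 0.008 1; -0.922 -0.402 0.125 0 0 0.008 1; -0.94 -0.356 0.125 0 0 0.008 1; -0.957 -0.31 0.125 0 0 0.008 1
```

>>> {"api": "carry_out", "payload": {"series": "-1 -0.45 0 0 0 0.01 1; -1 -0.4 0 0 0 0.01 1; -1 -0.35 0 0 0 0.01 1; -1 -0.28 0 0 0 0.01 1; -1 -0.2 0 0 0 0.01 1"}}

```text
time_s: 1.42
position: [389.6, 411.0, 222.8]
orientation: [[-0.746, 0.666, 0.0], [0.666, 0.746, 0.0], [0.0, 0.001, -1.0]]
ft_force: [-0.4, 0.4, 0.3]
grip_width: 0.998
```

>>> {"api": "carry_out", "payload": {"series": "-1 -0.13 0 0 0 0.01 1; -1 -0.05 0 0 0 0.01 1; -1 0 0 0 0 0.01 1; -1 -0.25 0 0 0 0.01 1; -0.93 -0.4 0 0 0 0.01 1"}}

```text
time_s: 2.05
position: [492.8, 242.4, 222.5]
orientation: [[-0.503, 0.864, 0.0], [0.864, 0.503, -0.0], [-0.0, 0.0, -1.0]]
ft_force: [0.6, 0.8, -0.2]
grip_width: 0.997
```

>>> {"api": "carry_out", "payload": {"series": "-0.95 -0.35 0 0 0 0.01 1; -0.97 -0.3 0 0 0 0.01 1; -0.98 -0.23 0 0 0 0.01 1; -1 -0.16 0 0 0 0.01 1; -1 -0.08 0 0 0 0.01 1"}}

```text
time_s: 2.68
position: [527.9, 43.5, 222.7]
orientation: [[-0.211, 0.977, 0.0], [0.977, 0.211, 0.001], [0.001, 0.0, -1.0]]
ft_force: [0.7, 0.3, -0.3]
grip_width: 0.999
```

>>> {"api": "carry_out", "payload": {"series": "0 0 0 0 0 0.01 1; 0 0 0 0 0 0 1"}}

```text
time_s: 2.92
position: [527.9, 44.8, 222.6]
orientation: [[-0.151, 0.988, -0.0], [0.988, 0.151, 0.001], [0.001, 0.0, -1.0]]
ft_force: [0.1, 0.0, -0.5]
grip_width: 0.998
```

```bash
python3 - <<'E'
from h import *
st=robot.read_state(); print({k:np.round(v,3).tolist() for k,v in st.items() if k in("time_s","joint_pos","position","orientation")})
s=snapshot("wrist"); np.savez("w1.npz",**s); cv2.imwrite("pics/c.png",s["frame"]); P=cloud(s); print(np.round(s["cam_to_world"],2))
for c in range(40,640,80): print([np.round(P[r,c]).tolist() for r in (100,240,400)])
E
```

```text
{'time_s': 2.925, 'joint_pos': [-31.876, 6.696, 24.083, 99.33, -2.867, 74.567, 1.526], 'position': [527.853, 44.821, 222.606], 'orientation': [[-0.151, 0.988, -0.0], [0.988, 0.151, 0.001], [0.001, 0.0, -1.0]]}
[[ 9.9000e-01  1.5000e-01  4.0000e-02  5.1751e+02]
 [ 1.5000e-01 -9.5000e-01 -2.6000e-01  1.1479e+02]
 [-0.0000e+00  2.6000e-01 -9.7000e-01  3.8470e+02]
 [ 0.0000e+00  0.0000e+00  0.0000e+00  1.0000e+00]]
[[233.0, 115.0, -1.0], [226.0, -33.0, 0.0], [474.0, 63.0, 329.0]]
[[312.0, 127.0, 1.0], [313.0, -20.0, -0.0], [488.0, 65.0, 329.0]]
[[391.0, 139.0, -1.0], [401.0, -6.0, 0.0], [503.0, 67.0, 329.0]]
[[474.0, 148.0, 30.0], [488.0, 7.0, 1.0], [517.0, 69.0, 328.0]]
[[547.0, 159.0, 31.0], [562.0, 42.0, 89.0], [531.0, 71.0, 329.0]]
[[603.0, 161.0, 89.0], [663.0, 33.0, -1.0], [546.0, 74.0, 329.0]]
[[708.0, 187.0, -1.0], [750.0, 47.0, 0.0], [560.0, 76.0, 329.0]]
[[787.0, 199.0, 0.0], [839.0, 60.0, -1.0], [575.0, 78.0, 328.0]]
```

View pics/c.png

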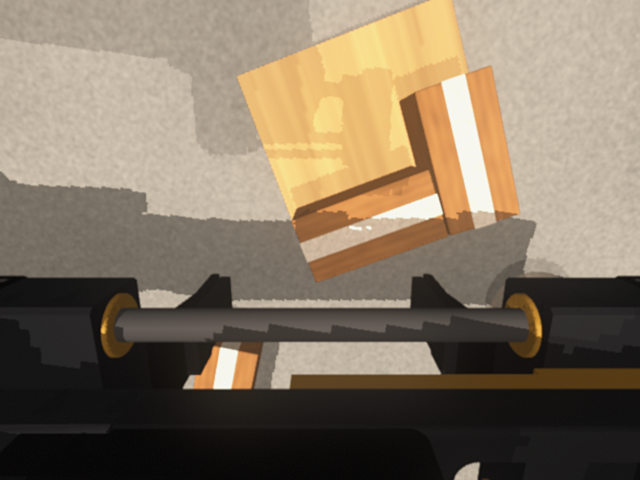

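The wrist view shows the deck spanning (240,75)–(450,0)–(295,215), with laid_b at (465,150) and laid_a at (370,225). I'll fit these from this cloud.

```bash
python3 - <<'E'
from h import *
s=dict(np.load("w1.npz")); P=cloud(s)
vis=np.zeros((480,640),bool); vis[:283]=True
z=P[...,2]
m=((z>86)&(z<94)&vis).astype(np.uint8)
# separate by pallet-frame coords, yaw 28.4
a=np.radians(28.4); ex=np.array([np.cos(a),np.sin(a)]); ey=np.array([-ex[1],ex[0]]); c=np.array([568,122])
L=np.stack([(P[...,:2]-c)@ex,(P[...,:2]-c)@ey],-1)
A=m.astype(bool)&(L[...,1]<-31.5)&(L[...,0]<31)
B=m.astype(bool)&(L[...,0]>31)&(L[...,1]<33)
D=(z>26)&(z<34)&vis&(np.abs(L).max(-1)<115)
for n,k in(("A",A),("B",B),("deck+cartons",D|A|B)):
    q=P[k][:,:2].astype(np.float32); r=cv2.minAreaRect(q); print(n,k.sum(),np.round(r[0],1),np.round(r[1],1),round(r[2],1), "z",np.round(np.median(P[k][:,2]),1), "L min/max",np.round(L[k].min(0),1),np.round(L[k].max(0),1))
# pallet edges visible: local -x edge line fit and x extents by bins
for lo in range(-20,90,20):
    k=D&(L[...,1]>lo)&(L[...,1]<lo+20); print(lo, np.round(np.percentile(L[k][:,0],[0.5,99.5]),1), end=" | ")
print()
for lo in range(-90,30,20):
    k=D&(L[...,0]>lo)&(L[...,0]<lo+20); print(lo, np.round(np.percentile(L[k][:,1],[.5,99.5]),1), end=" | ")
plan([((520,-50,225),down(2),36),((454,-158,150),down(-4),36),((454,-158,22),down(-4),36)],1)
E
```

```text
A 9716 [570.   53.5] [123.5  59.3] 28.4 z 89.8 L min/max [-92.6 -90.8] [ 30.9 -31.5]
B 11533 [635.5 124.3] [ 60.5 120.9] 27.1 z 89.8 L min/max [ 31.  -90.5] [92.  30.6]
deck+cartons 48317 [565.3 126.1] [200.5 191.6] 28.4 z 30.8 L min/max [-100.7  -90.8] [ 99.8 100.7]
-20 [-99.9  30.9] | 0 [-99.9  31.4] | 20 [-99.7  97.1] | 40 [-99.4  98.1] | 60 [-99.3  98. ] | 80 [-99.3  97.8] | 
-90 [-30.3  99.9] | -70 [-30.   99.9] | -50 [-29.7  99.9] | -30 [-29.5  99.8] | -10 [-29.2  99.7] | 10 [-29.   99.5] | -0.776 -0.187 -0.021 -0 -0 0.006 1; -0.782 -0.156 -0.02 -0 -0 0.006 1; -0.788 -0.125 -0.02 -0 -0 0.006 1; -0.528 -0.349 0.375 0 0 0.003 1; -0.535 -0.338 0.375 0 0 0.003 1
-0.542 -0.326 0.375 0 0 0.003 1; -0.549 -0.315 0.375 0 0 0.003 1; -0.555 -0.303 0.375 0 0 0.003 1; 0 0 0.8 0 0 0 1; 0 0 0.8 0 0 0 1
0 0 0.8 0 0 0 1; 0 0 0.8 0 0 0 1
```

>>> {"api": "carry_out", "payload": {"series": "-0.78 -0.19 0 0 0 0.006 1; -0.78 -0.16 0 0 0 0.006 1; -0.79 -0.12 0 0 0 0.006 1; -0.53 -0.35 0.37 0 0 0.003 1; -0.535 -0.34 0.37 0 0 0.003 1"}}

```text
time_s: 3.6
position: [493.4, -96.2, 192.6]
orientation: [[0.001, 1.0, 0.0], [1.0, -0.001, 0.0], [0.0, 0.0, -1.0]]
ft_force: [0.1, -0.7, 0.3]
grip_width: 1.001
```

>>> {"api": "carry_out", "payload": {"series": "-0.54 -0.325 0.37 0 0 0.003 1; -0.55 -0.315 0.37 0 0 0.003 1; -0.555 -0.305 0.37 0 0 0.004 1; 0 0 0 0 0 0 1; 0 0 0 0 0 0 1"}}

```text
time_s: 4.22
position: [455.5, -158.8, 148.7]
orientation: [[0.061, 0.998, 0.0], [0.998, -0.061, 0.0], [0.0, 0.0, -1.0]]
ft_force: [0.9, 0.5, -0.0]
grip_width: 0.999
```

```bash
python3 - <<'E'
from h import *
s=snapshot("wrist"); cv2.imwrite("pics/d.png",s["frame"]); P=cloud(s); z=P[...,2]
k=(z>54)&(z<66)&(np.abs(P[...,0]-454)<60)&(np.abs(P[...,1]+158)<90)
q=P[k][:,:2].astype(np.float32); r=cv2.minAreaRect(q); print(k.sum(),r,q.min(0),q.max(0))
plan([((454,-158,22),down(-4),34)],1)
E
```

```text
12352 ((451.3837890625, -152.13807678222656), (110.50527954101562, 60.191261291503906), 86.14757537841797) [ 417.89432 -208.49898] [484.79242  -95.735825]
0.002 -0.012 0.793 0 -0 0 1; 0.002 -0.012 0.793 0 -0 0 1; 0.002 -0.011 0.793 0 -0 0 1; 0.002 -0.011 0.793 0 -0 0 1
```

View pics/d.png

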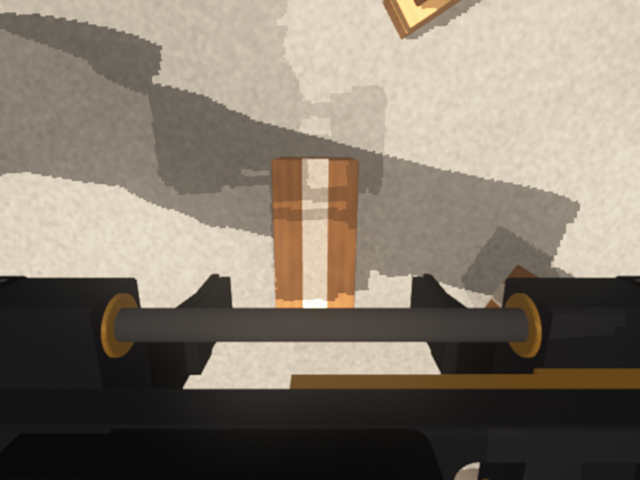

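The carton sits squarely under the jaws. Its near end is at row 158, which puts its centre at about (451,-157).

>>> {"api": "carry_out", "payload": {"series": "0.04 -0.115 0.79 0 0 0 1; 0 0 0.79 0 0 0 1; 0 0 0.79 0 0 0 1; 0 0 0.79 0 0 0 1; 0 0 0 0 0 0 1"}}

```text
time_s: 4.9
position: [449.7, -156.2, 20.8]
orientation: [[0.06, 0.998, -0.004], [0.998, -0.06, 0.0], [-0.0, -0.004, -1.0]]
ft_force: [0.4, -0.1, 0.3]
grip_width: 1.004
```

>>> {"api": "carry_out", "payload": {"series": "0 0 0 0 0 0 -1; 0 0 0 0 0 0 -1; 0 0 0 0 0 0 -1; 0 0 0 0 0 0 -1; 0 0 0 0 0 0 -1", "newtons": 35}}

```text
time_s: 5.52
position: [451.2, -156.9, 22.8]
orientation: [[0.061, 0.998, 0.001], [0.998, -0.061, 0.0], [0.0, 0.001, -1.0]]
ft_force: [-0.6, 0.8, 8.3]
grip_width: 0.689
```

```bash
python3 - <<'E'
from h import *
s=robot.read_state(); p=np.array(s["position"]); print(p,s["grip_width"],s["ft_force"]); z0=p[2]
plan([((p[0],p[1],150),down(-4),34),((510,0,150),down(12),36),((495.8,121.1,150),down(28.3),36),((495.8,121.1,z0+41),down(28.3),36)],-1)
E
```

```text
[ 451.1729937  -156.92705486   22.75013193] 0.6893170388441437 [-0.55967483  0.79704031  8.3317881 ]
0 0.001 -0.795 0 -0 0 -1; 0 0.001 -0.795 0 -0 0 -1; 0 0 -0.795 0 -0 0 -1; 0 0 -0.795 0 -0 0 -1; 0.803 0.239 0 0 0 -0.009 -1
0.789 0.283 0 0 0 -0.009 -1; 0.772 0.327 0 0 0 -0.009 -1; 0.752 0.369 0 0 0 -0.009 -1; 0.73 0.411 0 0 0 -0.009 -1; 0.759 0.071 0 0 0 -0.011 -1
0.752 0.124 0 0 0 -0.011 -1; 0.741 0.177 0 0 0 -0.011 -1; 0.727 0.23 0 0 0 -0.011 -1; 0 0 0.719 0 0 0 -1; 0 0 0.719 0 0 0 -1
0 0 0.719 0 0 0 -1
```

>>> {"api": "carry_out", "payload": {"series": "0 0 -0.8 0 0 0 -1; 0 0 -0.8 0 0 0 -1; 0 0 -0.8 0 0 0 -1; 0 0 -0.8 0 0 0 -1; 0.8 0.24 0 0 0 -0.009 -1"}}

```text
time_s: 6.15
position: [462.9, -127.4, 152.2]
orientation: [[0.008, 1.0, 0.004], [1.0, -0.008, -0.0], [-0.0, 0.004, -1.0]]
ft_force: [0.6, 0.7, -3.6]
grip_width: 0.685
```

>>> {"api": "carry_out", "payload": {"series": "0.79 0.28 0 0 0 -0.009 -1; 0.77 0.33 0 0 0 -0.009 -1; 0.75 0.37 0 0 0 -0.009 -1; 0.73 0.41 0 0 0 -0.009 -1; 0.76 0.07 0 0 0 -0.011 -1"}}

```text
time_s: 6.78
position: [504.5, 32.9, 149.8]
orientation: [[-0.291, 0.957, -0.0], [0.957, 0.291, -0.001], [-0.001, -0.001, -1.0]]
ft_force: [0.9, -0.5, -3.5]
grip_width: 0.683
```

>>> {"api": "carry_out", "payload": {"series": "0.75 0.12 0 0 0 -0.011 -1; 0.74 0.18 0 0 0 -0.011 -1; 0.73 0.23 0 0 0 -0.011 -1; 0 0 0 0 0 0 -1; 0 0 0 0 0 0 -1"}}

```text
time_s: 7.4
position: [492.5, 121.4, 150.1]
orientation: [[-0.478, 0.878, 0.0], [0.878, 0.478, -0.0], [-0.0, -0.0, -1.0]]
ft_force: [0.6, -0.3, -3.0]
grip_width: 0.687
```

```bash
python3 - <<'E'
from h import *
s=robot.read_state(); p=np.array(s["position"]); print(p,s["grip_width"],s["ft_force"])
s=snapshot("wrist"); P=cloud(s); a=np.radians(28.3); ex=np.array([np.cos(a),np.sin(a)]); ey=np.array([-ex[1],ex[0]])
L=np.stack([(P[...,:2]-[568,122])@ex,(P[...,:2]-[568,122])@ey],-1); z=P[...,2]
for lo in range(-95,-30,10):   # held carton top
    k=(z>182)&(z<192)&(L[...,0]>lo)&(L[...,0]<lo+10)&(np.indices(z.shape)[0]<283); print(lo,k.sum(), np.round(L[k][:,1].max(),1) if k.any() else None, np.round(np.median(z[k]),1) if k.any() else None)
k=(z>182)&(z<192)&(np.indices(z.shape)[0]<283); print(np.round(np.percentile(L[k][:,0],[.3,99.7]),1), cv2.minAreaRect(P[k][:,:2].astype(np.float32)))
cv2.imwrite("pics/e.png",s["frame"])
plan([((495.8,121.1,56),down(28.3),36)],-1)
E
```

```text
[492.47930581 121.36432702 150.14785531] 0.6867739888112782 [ 0.64308648 -0.3010511  -2.96101716]
-95 2953 94.6 187.2
-85 2939 94.8 187.2
-75 2968 95.0 187.4
-65 2957 94.9 187.3
-55 2927 94.6 187.1
-45 2341 94.6 187.0
-35 0 None None
[-96.2 -37.1] ((473.5416564941406, 156.85284423828125), (60.36743927001953, 39.06447982788086), 28.33538818359375)
-0.011 0.025 0.785 -0 0 0 -1; -0.011 0.025 0.785 -0 0 0 -1; -0.011 0.025 0.785 -0 0 0 -1
```

View pics/e.png

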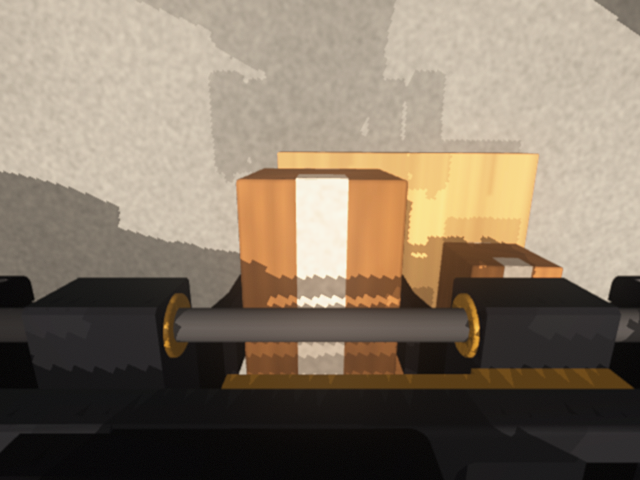

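The held carton is level and aligned. It needs about -2 mm along tool x, +3 mm along tool y and about 96 mm down.

>>> {"api": "carry_out", "payload": {"series": "-0.05 0.075 0.8 0 0 0 -1; 0 0 0.8 0 0 0 -1; 0 0 0.7 0 0 0 -1; 0 0 0.1 0 0 0 -1; 0 0 0 0 0 0 -1"}}

```text
time_s: 8.07
position: [496.5, 120.7, 54.8]
orientation: [[-0.477, 0.879, 0.0], [0.879, 0.477, 0.0], [-0.0, 0.0, -1.0]]
ft_force: [-0.2, -0.5, -3.6]
grip_width: 0.686
```

>>> {"api": "carry_out", "payload": {"series": "0 0 0 0 0 0 0.9; 0 0 0 0 0 0 0.9; 0 0 0 0 0 0 0.9; 0 0 0 0 0 0 0.9; 0 0 -0.8 0 0 0 1"}}

```text
time_s: 8.7
position: [494.5, 120.6, 84.8]
orientation: [[-0.478, 0.878, -0.004], [0.878, 0.478, -0.002], [0.0, -0.004, -1.0]]
ft_force: [0.4, 0.3, 0.7]
grip_width: 0.979
```

>>> {"api": "carry_out", "payload": {"series": "0 0 -0.8 0 0 0 1; 0 0 -0.8 0 0 0 1; -0.8 -0.2 -0.8 0 0 0.01 1; -1 -0.2 -0.2 0 0 0.01 1; 0 0 0 0 0 0 1"}}

```text
time_s: 9.32
position: [514.9, 46.1, 191.2]
orientation: [[-0.359, 0.934, 0.002], [0.934, 0.359, -0.0], [-0.001, 0.002, -1.0]]
ft_force: [-0.0, 0.7, -0.6]
grip_width: 0.998
```

```bash
cat >> h.py <<'E'
def layer(s,names="ABCD"):
    P=cloud(s); a=np.radians(28.3); ex=np.array([np.cos(a),np.sin(a)]); ey=np.array([-ex[1],ex[0]])
    L=np.stack([(P[...,:2]-[568,122])@ex,(P[...,:2]-[568,122])@ey],-1); z=P[...,2]; x,y=L[...,0],L[...,1]
    t=(z>84)&(z<98)&(np.abs(L).max(-1)<106)
    M=dict(A=t&(y<-30.5)&(x<31),B=t&(x>31)&(y<30),C=t&(y>30)&(x>-31),D=t&(x<-31)&(y>-30))
    for n in names:
        k=cv2.morphologyEx(M[n].astype(np.uint8),cv2.MORPH_OPEN,np.ones((3,3)))>0
        if k.sum()<30: print(n,"none"); continue
        r=cv2.minAreaRect(L[k].astype(np.float32)); print(n,k.sum(),"local",np.round(r[0],1),np.round(r[1],1),round(r[2],1),"z",round(float(np.median(z[k])),1))
E
python3 - <<'E'
from h import *
s=robot.read_state(); print(s["position"],s["joint_pos"])
for c in("wrist","top","scene"): print(c); layer(snapshot(c))
E
```

```text
[514.93327587  46.09162349 191.17435032] [-32.62382397   6.18349653  24.15021772 103.69999384  -2.64560093
  70.56143695  13.29025756]
wrist
A 11467 local [-30.7 -60.4] [123.6  60. ] 0.2 z 89.8
B 13040 local [ 61.5 -29.9] [119.9  61. ] 90.0 z 89.8
C none
D 15103 local [-63.   32.4] [120.9  60.1] 89.8 z 89.9
top
A none
B 532 local [ 70.2 -33.3] [119.1  44.5] 89.5 z 90.2
C none
D 184 local [-60.1  79.1] [30.  60.5] 72.9 z 90.0
scene
A 705 local [-30.9 -61. ] [123.5  60.4] 0.3 z 90.2
B 874 local [ 63.6 -30.6] [120.8  64.5] 89.5 z 90.0
C none
D 633 local [-62.   31.5] [ 62.5 123.2] 0.8 z 90.1
```

Place_d is filled: the wrist cloud puts its centre at (-63, 32.4), against a place at (-62, 31). Next is the standing carton, approached tilted 50° so that a 90° turn ends with a 40° tilt the other way.

```bash
python3 - <<'E'
from h import *
R=tilt(-33,50); G=np.array([642,-247,88.]); 
plan([((560,-80,200),Ro.from_matrix(down(35)).as_matrix(),36),(G-111*R[:,2],R,30)],1)
E
```

```text
-0.864 -0.028 -0.064 -0 -0 -0.009 1; -0.86 -0.079 -0.064 -0 -0 -0.009 1; -0.854 -0.13 -0.064 -0 -0 -0.009 1; -0.845 -0.18 -0.064 -0 -0 -0.009 1; -0.437 -0.252 0.169 -0.004 -0.023 -0.01 1
-0.393 -0.282 0.222 -0.004 -0.023 -0.01 1; -0.34 -0.311 0.266 -0.004 -0.023 -0.01 1; -0.28 -0.338 0.302 -0.004 -0.023 -0.01 1; -0.214 -0.361 0.328 -0.004 -0.023 -0.01 1; -0.143 -0.381 0.343 -0.004 -0.023 -0.01 1
```

>>> {"api": "carry_out", "payload": {"series": "-0.864 -0.03 -0.064 0 0 -0.009 1; -0.86 -0.08 -0.064 0 0 -0.009 1; -0.854 -0.13 -0.064 0 0 -0.009 1; -0.845 -0.18 -0.064 0 0 -0.009 1; -0.437 -0.252 0.169 -0.004 -0.023 -0.01 1"}}

```text
time_s: 10.1
position: [562.3, -104.1, 192.9]
orientation: [[-0.606, 0.789, 0.105], [0.782, 0.615, -0.106], [-0.148, 0.018, -0.989]]
ft_force: [-0.2, -0.5, 0.4]
grip_width: 1.003
```

>>> {"api": "carry_out", "payload": {"series": "-0.393 -0.282 0.222 -0.004 -0.023 -0.01 1; -0.34 -0.311 0.266 -0.004 -0.023 -0.01 1; -0.28 -0.338 0.302 -0.004 -0.023 -0.01 1; -0.214 -0.361 0.328 -0.004 -0.023 -0.01 1; -0.143 -0.381 0.343 -0.004 -0.023 -0.01 1"}}

```text
time_s: 10.72
position: [568.2, -196.9, 164.6]
orientation: [[-0.566, 0.582, 0.583], [0.393, 0.813, -0.43], [-0.724, -0.015, -0.689]]
ft_force: [0.7, -0.7, -0.4]
grip_width: 0.998
```

>>> {"api": "carry_out", "payload": {"series": "0 0 0 0 0 0 1; 0 0 0 0 0 0 1"}}

```text
time_s: 10.98
position: [569.1, -197.6, 165.8]
orientation: [[-0.566, 0.587, 0.579], [0.398, 0.81, -0.431], [-0.722, -0.013, -0.692]]
ft_force: [0.4, -0.2, 0.5]
grip_width: 0.996
```

```bash
python3 - <<'E'
from h import *
s=robot.read_state(); print(s["position"],s["joint_pos"],tilt(-33,50))
s=snapshot("wrist"); cv2.imwrite("pics/f.png",s["frame"]); np.savez("w2.npz",**s); P=cloud(s); z=P[...,2]
near=(np.abs(P[...,0]-642)<60)&(np.abs(P[...,1]+247)<60)
k=near&(z>116)&(z<126); print("top",k.sum(),cv2.minAreaRect(P[k][:,:2].astype(np.float32)) if k.sum()>20 else None, np.nanmedian(z[k]))
k=near&(z>15)&(z<112); q=P[k][:,:2]; print("sides",k.sum(),cv2.minAreaRect(q.astype(np.float32)) if k.sum()>20 else None)
E
```

```text
[ 569.05380654 -197.63209165  165.82259865] [-24.34379707  -4.90571195  23.97467863 131.57192919  67.29570607
  29.85875224   0.60105502] [[-0.53908705  0.54463904  0.64245893]
 [ 0.35008722  0.83867057 -0.41721771]
 [-0.76604444  0.         -0.64278761]]
top 2865 ((638.7136840820312, -244.54568481445312), (59.527130126953125, 62.44945526123047), 56.55158615112305) 119.37509004533472
sides 8335 ((614.1657104492188, -228.39524841308594), (60.12747573852539, 4.507259368896484), 55.91901779174805)
```

View pics/f.png

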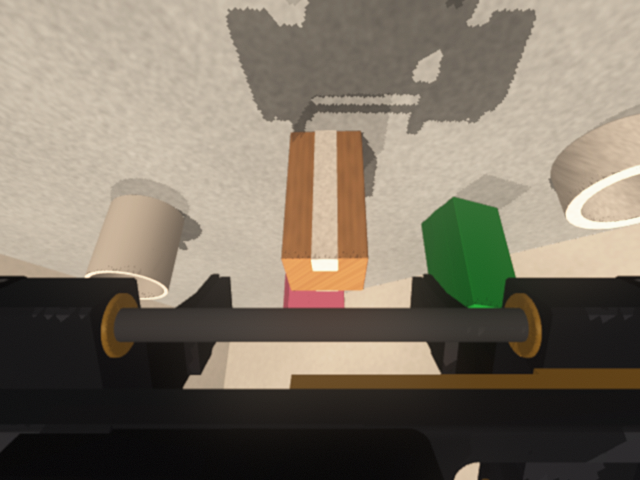

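The wrist view shows the brown carton centred at (325,200), with pink directly behind it and green at (465,250). Its centre is about (639,-245) and the jaw yaw should be 56.3°.

```bash
python3 - <<'E'
from h import *
R=tilt(-33.7,50); G=np.array([639.3,-245.2,88.]); 
a=plan([(G-105*R[:,2],R,30)],1)
plan([(G+19*R[:,2],R,32)],1,a)
E
```

```text
0.123 -0.011 0.259 -0.006 -0.01 -0.003 1
0 0 0.775 0 0 0 1; 0 0 0.775 0 0 0 1; 0 0 0.775 0 0 0 1; 0 0 0.775 0 0 0 1
```

>>> {"api": "carry_out", "payload": {"series": "0.123 -0.011 0.1 -0.006 -0.01 -0.003 1; 0 0 0.16 0 0 0 1; 0 0 0.4 0 0 0 1; 0 0 0.4 0 0 0 1; 0 0 0 0 0 0 1"}}

```text
time_s: 11.65
position: [593.1, -215.8, 134.6]
orientation: [[-0.538, 0.555, 0.635], [0.355, 0.832, -0.427], [-0.765, -0.005, -0.644]]
ft_force: [-1.5, -0.5, 0.2]
grip_width: 0.997
```

```bash
python3 - <<'E'
from h import *
s=robot.read_state(); print(np.round(s["joint_pos"],1))
R=tilt(-33.7,50); G=np.array([639.3,-245.2,88.]); 
plan([(G+19*R[:,2],R,26)],1)
E
```

```text
[-21.5   2.3  25.3 132.8  90.8  21.9 -21.9]
0.002 0.009 0.568 -0 -0 0 1; 0.002 0.009 0.568 -0 -0 0 1; 0.002 0.008 0.568 -0 -0 0 1; 0.003 0.008 0.568 -0 -0 0 1
```

>>> {"api": "carry_out", "payload": {"series": "0 0.01 0.57 0 0 0 1; 0 0.01 0.57 0 0 0 1; 0 0.01 0.57 0 0 0 1; 0 0.01 0.57 0 0 0 1; 0 0 0 0 0 0 1"}}

```text
time_s: 12.28
position: [651.7, -253.2, 75.8]
orientation: [[-0.538, 0.554, 0.636], [0.354, 0.832, -0.427], [-0.765, -0.005, -0.643]]
ft_force: [-1.1, 0.4, 0.1]
grip_width: 1.0
```

>>> {"api": "carry_out", "payload": {"series": "0 0 0 0 0 0 -1; 0 0 0 0 0 0 -1; 0 0 0 0 0 0 -1; 0 0 0 0 0 0 -1; 0 0 0 0 0 0 -1", "newtons": 45}}

```text
time_s: 12.9
position: [651.3, -252.4, 76.2]
orientation: [[-0.537, 0.553, 0.637], [0.354, 0.833, -0.425], [-0.766, -0.003, -0.643]]
ft_force: [-4.4, 1.7, 7.3]
grip_width: 0.683
```

```bash
python3 - <<'E'
from h import *
s=robot.read_state(); p,R=np.array(s["position"]),np.array(s["orientation"]); print(np.round(s["joint_pos"],1),p,s["grip_width"],s["ft_force"],"grasp",p-19*R[:,2])
h=R[:,2].copy();h[2]=0;h/=np.linalg.norm(h); az=np.degrees(np.arctan2(h[1],h[0])); print(az,np.degrees(np.arccos(-R[2,2])))
g=p-19*R[:,2]; 
a=plan([(p+[0,0,70],R,20)],-1)
g2=g+np.array([0,0,70])-60*h
print("turn"); T=tilt(az,-40); plan([(g2+19*T[:,2],T,20)],-1,a)
E
```

```text
[-13.6  18.2  23.2 125.5 118.7  16.1 -51.6] [ 651.32518786 -252.40186754   76.21869076] 0.6833939006398956 [-4.43455768  1.69139713  7.26809776] grasp [ 639.2263082  -244.32825058   88.44300343]
-33.71529544724364 49.95531314215701
-0.335 -0.001 -0.281 0 0 0 -1; -0.335 -0.001 -0.281 0 0 0 -1; -0.335 -0.001 -0.281 0 0 0 -1; -0.335 -0.001 -0.281 0 0 0 -1
turn
0.144 0.001 -0.162 -0 0.025 0 -1; 0.168 0.001 -0.138 -0 0.025 0 -1; 0.187 0.001 -0.11 -0 0.025 0 -1; 0.202 0 -0.079 -0 0.025 0 -1; 0.212 0 -0.047 -0 0.025 0 -1
0.217 0 -0.013 -0 0.025 0 -1; 0.216 0 0.021 -0 0.025 0 -1; 0.21 0 0.055 -0 0.025 0 -1; 0.199 0 0.087 -0 0.025 0 -1; 0.183 0 0.117 -0 0.025 0 -1
```

>>> {"api": "carry_out", "payload": {"series": "-0.335 0 -0.28 0 0 0 -1; -0.335 0 -0.28 0 0 0 -1; -0.335 0 -0.28 0 0 0 -1; -0.335 0 -0.28 0 0 0 -1; 0 0 0 0 0 0 -1"}}

```text
time_s: 13.52
position: [651.8, -252.3, 146.4]
orientation: [[-0.536, 0.553, 0.637], [0.355, 0.833, -0.425], [-0.766, -0.002, -0.643]]
ft_force: [0.0, -0.5, -3.2]
grip_width: 0.688
```

>>> {"api": "carry_out", "payload": {"series": "0.07 0 -0.08 0 0.0125 0 -1; 0.07 0 -0.08 0 0.0125 0 -1; 0.08 0 -0.07 0 0.0125 0 -1; 0.09 0 -0.07 0 0.0125 0 -1; 0 0 0 0 0 0 -1"}}

```text
time_s: 14.15
position: [639.0, -252.4, 145.5]
orientation: [[-0.667, 0.567, 0.484], [0.448, 0.824, -0.347], [-0.595, -0.015, -0.803]]
ft_force: [-0.0, -1.1, -3.0]
grip_width: 0.685
```

```bash
cat >> h.py <<'E'
def stat():
    s=robot.read_state(); p,R=np.array(s["position"]),np.array(s["orientation"]); h=R[:,2].copy();h[2]=0;h/=np.linalg.norm(h)
    print(np.round(s["joint_pos"],1),"TCP",np.round(p,1),"grasp",np.round(p-19*R[:,2],1),"az",np.round(np.degrees(np.arctan2(h[1],h[0])),1),"tilt",np.round(np.degrees(np.arccos(-R[2,2])),1),"y",np.round(R[:,1],3),"w",round(float(s["grip_width"]),3),"F",np.round(s["ft_force"],1),"t",s["time_s"])
    return p,R
E
python3 - <<'E'
from h import *
p,R=stat()
T=tilt(-33.7,-40); g2=np.array([580,-205,158]); plan([(g2+19*T[:,2],T,20)],-1)
E
```

```text
[-10.3   9.8  22.2 114.9  27.   24.8  44.7] TCP [ 639.  -252.4  145.5] grasp [ 629.8 -245.8  160.8] az -35.7 tilt 36.6 y [ 0.567  0.824 -0.015] w 0.685 F [-0.  -1.1 -3. ] t 14.15
0.199 0.015 -0.141 -0 0.024 -0 -1; 0.218 0.016 -0.11 -0 0.024 -0 -1; 0.231 0.016 -0.076 -0 0.024 -0 -1; 0.24 0.017 -0.041 -0 0.024 -0 -1; 0.243 0.017 -0.005 -0 0.024 -0 -1
0.241 0.018 0.031 -0 0.024 -0 -1; 0.234 0.018 0.066 -0 0.024 -0 -1; 0.222 0.018 0.1 -0 0.024 -0 -1; 0.204 0.019 0.132 -0 0.024 -0 -1
```

>>> {"api": "carry_out", "payload": {"series": "0.2 0.015 -0.14 0 0.024 0 -1; 0.22 0.016 -0.11 0 0.024 0 -1; 0.23 0.016 -0.075 0 0.024 0 -1; 0.24 0.017 -0.04 0 0.024 0 -1; 0.24 0.017 0 0 0.024 0 -1"}}

```text
time_s: 14.78
position: [599.1, -223.3, 143.4]
orientation: [[-0.815, 0.569, -0.112], [0.568, 0.822, 0.048], [0.119, -0.024, -0.993]]
ft_force: [0.1, -1.1, -2.4]
grip_width: 0.686
```

>>> {"api": "carry_out", "payload": {"series": "0.24 0.018 0.03 0 0.024 0 -1; 0.23 0.018 0.066 0 0.024 0 -1; 0.22 0.018 0.1 0 0.024 0 -1; 0.2 0.019 0.13 0 0.022 0 -1; 0 0 0 0 0 0 -1"}}

```text
time_s: 15.4
position: [568.8, -198.7, 138.5]
orientation: [[-0.613, 0.568, -0.55], [0.445, 0.823, 0.353], [0.653, -0.029, -0.757]]
ft_force: [0.1, -0.4, -3.1]
grip_width: 0.687
```

```bash
python3 - <<'E'
from h import *
p,R=stat()
s=snapshot("scene"); cv2.imwrite("pics/g.png",cv2.resize(s["frame"][150:330,80:340],None,fx=2.6,fy=2.6)); P=cloud(s)
T=tilt(-33.7,-40); g2=np.array([580,-205,36]); plan([(g2+19*T[:,2],T,20)],-1)
E
```

```text
[ 13.6  52.6  13.   53.8 -16.6 115.   78.8] TCP [ 568.8 -198.7  138.5] grasp [ 579.3 -205.4  152.8] az 147.3 tilt 40.8 y [ 0.568  0.823 -0.029] w 0.687 F [ 0.1 -0.4 -3.1] t 15.4
-0.322 0.013 0.378 -0 -0 -0.001 -1; -0.322 0.011 0.378 -0 -0 -0.001 -1; -0.321 0.009 0.379 -0 -0 -0.001 -1; -0.321 0.007 0.379 -0 -0 -0.001 -1; -0.32 0.005 0.38 -0 -0 -0.001 -1
-0.32 0.003 0.38 -0 -0 -0.001 -1
```

View pics/g.png

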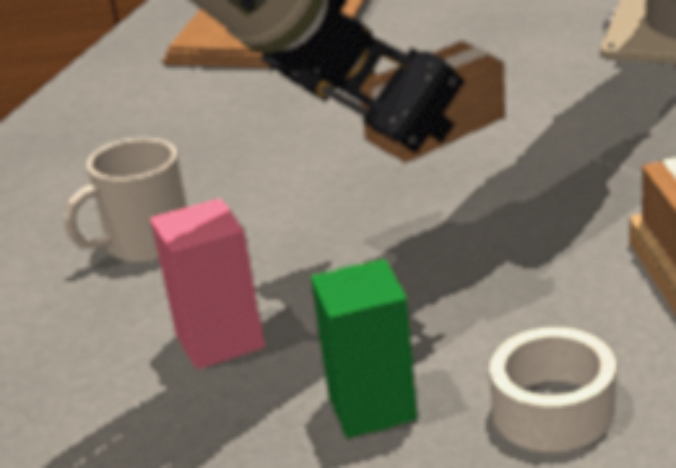

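The carton is held level at crop position (440,110), clear of everything. Joint 6 is close to its limit at 115°, so I'll lower it a little inward.

```bash
python3 - <<'E'
from h import *
T=tilt(-33.7,-40); g2=np.array([558,-191,38]); plan([(g2+19*T[:,2],T,20)],-1)
E
```

```text
-0.201 0.008 0.379 -0 -0 -0.001 -1; -0.201 0.007 0.379 -0 -0 -0.001 -1; -0.2 0.005 0.38 -0 -0 -0.001 -1; -0.2 0.004 0.38 -0 -0 -0.001 -1; -0.199 0.003 0.38 -0 -0 -0.001 -1
-0.199 0.001 0.38 -0 -0 -0.001 -1; -0.198 0 0.381 -0 -0 -0.001 -1
```

>>> {"api": "carry_out", "payload": {"series": "-0.2 0.008 0.38 0 0 -0.001 -1; -0.2 0.007 0.38 0 0 -0.001 -1; -0.2 0.005 0.38 0 0 -0.001 -1; -0.2 0.004 0.38 0 0 -0.001 -1; -0.2 0.003 0.38 0 0 -0.001 -1"}}

```text
time_s: 16.08
position: [554.8, -185.7, 59.2]
orientation: [[-0.64, 0.544, -0.543], [0.41, 0.839, 0.358], [0.65, 0.006, -0.76]]
ft_force: [1.0, -0.3, -1.5]
grip_width: 0.687
```

>>> {"api": "carry_out", "payload": {"series": "-0.2 0 0.38 0 0 0 -1; -0.2 0 0.38 0 0 0 -1; 0 0 0 0 0 0 -1; 0 0 0 0 0 0 -1"}}

```text
time_s: 16.58
position: [549.2, -181.7, 27.3]
orientation: [[-0.64, 0.545, -0.542], [0.411, 0.839, 0.358], [0.65, 0.006, -0.76]]
ft_force: [1.0, -0.8, -1.9]
grip_width: 0.685
```

```bash
python3 - <<'E'
from h import *
p,R=stat()
T=tilt(-33.7,-40); g2=p-19*R[:,2]; g2[2]=31; plan([(g2+19*T[:,2],T,4)],-1)
print(np.degrees(Ro.from_matrix(R.T@T).as_rotvec()))
E
```

```text
[ 13.   54.9  11.7  63.5 -16.5 102.7  82.6] TCP [ 549.2 -181.7   27.3] grasp [ 559.5 -188.5   41.7] az 146.6 tilt 40.5 y [0.545 0.839 0.006] w 0.685 F [ 1.  -0.8 -1.9] t 16.575
-0.059 -0 0.068 -0 -0 0.001 -1; -0.059 0 0.068 -0 -0 0.001 -1; -0.059 0 0.068 -0 -0 0.001 -1
[-0.18152317 -0.51055851  0.75975334]
```

>>> {"api": "carry_out", "payload": {"series": "-0.06 0 0.07 0 -0.0015 0.002 -1; -0.06 0 0.07 0 0 0 -1; -0.05 0 0.06 0 0 0 -1; 0 0 0 0 0 0 -1; 0 0 0 0 0 0 -1"}}

```text
time_s: 17.2
position: [548.9, -181.6, 16.3]
orientation: [[-0.638, 0.553, -0.537], [0.424, 0.833, 0.354], [0.643, -0.002, -0.766]]
ft_force: [-0.4, -0.5, -1.3]
grip_width: 0.684
```

```bash
python3 - <<'E'
from h import *
p,R=stat()
E
```

```text
[ 12.8  55.2  11.8  64.2 -16.6 101.3  82.1] TCP [ 548.9 -181.6   16.3] grasp [ 559.1 -188.3   30.8] az 146.6 tilt 40.0 y [ 0.553  0.833 -0.002] w 0.684 F [-0.4 -0.5 -1.3] t 17.2
```

>>> {"api": "carry_out", "payload": {"series": "0 0 0 0 0 0 0.9; 0 0 0 0 0 0 1; 0 0 0 0 0 0 1; 0 0 0 0 0 0 1; 0 0 0 0 0 0 1"}}

```text
time_s: 17.82
position: [548.9, -181.5, 16.4]
orientation: [[-0.638, 0.553, -0.537], [0.424, 0.833, 0.354], [0.643, -0.002, -0.766]]
ft_force: [0.2, -0.6, 0.5]
grip_width: 0.997
```

>>> {"api": "carry_out", "payload": {"series": "0 0 -0.6 0 0 0 1; 0 0 -0.8 0 0 0 1; 0 0 -0.8 0 0 0 1; 0 0 -0.8 0 0 0 1; 0 0 0 0 0 0 1"}}

```text
time_s: 18.45
position: [614.6, -225.3, 109.3]
orientation: [[-0.64, 0.553, -0.533], [0.426, 0.833, 0.353], [0.64, -0.001, -0.769]]
ft_force: [-0.1, -0.3, -0.4]
grip_width: 1.0
```

```bash
python3 - <<'E'
from h import *
p,R=stat()
plan([((548,-181,160),down(56.3),36)],1)
E
```

```text
[ 17.2  61.4   9.4  40.4 -15.7 117.8  78.6] TCP [ 614.6 -225.3  109.3] grasp [ 624.7 -232.   123.9] az 146.5 tilt 39.8 y [ 0.553  0.833 -0.001] w 1.0 F [-0.1 -0.3 -0.4] t 18.45
0.47 -0 0.061 -0 -0.022 0 1; 0.474 -0 -0.005 -0 -0.022 0 1; 0.468 -0 -0.07 -0 -0.022 0 1; 0.454 -0 -0.134 -0 -0.022 0 1; 0.431 -0 -0.196 -0 -0.022 0 1
```

>>> {"api": "carry_out", "payload": {"series": "0.47 0 0.06 0 -0.022 0 1; 0.47 0 0 0 -0.022 0 1; 0.47 0 -0.07 0 -0.022 0 1; 0.45 0 -0.13 0 -0.022 0 1; 0.43 0 -0.2 0 -0.022 0 1"}}

```text
time_s: 19.08
position: [546.3, -179.4, 159.1]
orientation: [[-0.834, 0.552, -0.008], [0.552, 0.834, 0.003], [0.008, -0.001, -1.0]]
ft_force: [0.2, 0.6, 0.9]
grip_width: 1.003
```

>>> {"api": "carry_out", "payload": {"series": "0 0 0 0 0 0 1; 0 0 0 0 0 0 1"}}

```text
time_s: 19.32
position: [547.4, -180.1, 159.1]
orientation: [[-0.833, 0.553, -0.012], [0.552, 0.834, 0.005], [0.013, -0.002, -1.0]]
ft_force: [0.9, -0.3, 0.4]
grip_width: 0.995
```

```bash
python3 - <<'E'
from h import *
p,R=stat()
s=snapshot("wrist"); P=cloud(s); z=P[...,2]; a=np.radians(146.3); u=np.array([np.cos(a),np.sin(a)]); v=np.array([-u[1],u[0]])
d=P[...,:2]-[536,-173]; k=(z>52)&(z<68)&(np.abs(d).max(-1)<90)&(np.indices(z.shape)[0]<283)
q=np.stack([d[k]@u,d[k]@v],-1); r=cv2.minAreaRect(P[k][:,:2].astype(np.float32)); print(k.sum(),np.round(np.percentile(q,[.3,99.7],0),1),r,"z",np.percentile(z[k],[2,50,98]))
e=np.percentile(q[:,0],99.7)-60; c=np.array([536,-173])+e*u+np.mean(np.percentile(q[:,1],[.3,99.7]))*v; print("centre",c)
g=c+24*u; plan([((g[0],g[1],90),down(56.3),36),((g[0],g[1],22.5),down(56.3),36)],1)
E
```

```text
[ 4.2 15.8 11.4 96.  -3.4 69.2 72.9] TCP [ 547.4 -180.1  159.1] grasp [ 547.7 -180.2  178.1] az 155.6 tilt 0.8 y [ 0.553  0.834 -0.002] w 0.995 F [ 0.9 -0.3  0.4] t 19.325
11462 [[-44.5 -29.5]
 [ 60.6  29.9]] ((529.4100341796875, -168.85450744628906), (60.27170181274414, 105.94837951660156), 56.66899490356445) z [58.3721838  59.83394711 61.2719231 ]
centre [ 535.37232334 -172.81091218]
0.315 -0.002 0.578 -0 -0.001 0 1; 0.318 -0.003 0.576 -0 -0.001 0 1; 0.32 -0.004 0.575 -0 -0.001 0 1; 0 0 0.844 0 0 0 1; 0 0 0.844 0 0 0 1
```

The carton lies flat, with its top at z 60 and its centre at (535,-173). I'll regrasp it 24 mm off centre.

>>> {"api": "carry_out", "payload": {"series": "0.315 0 0.58 0 -0.001 0 1; 0.32 0 0.575 0 -0.001 0 1; 0.32 0 0.575 0 0 0 1; 0 0 0.845 0 0 0 1; 0 0 0.845 0 0 0 1"}}

```text
time_s: 20.0
position: [516.0, -160.0, 20.8]
orientation: [[-0.833, 0.553, -0.002], [0.553, 0.833, -0.002], [0.0, -0.003, -1.0]]
ft_force: [-0.1, -0.8, 0.1]
grip_width: 1.001
```

>>> {"api": "carry_out", "payload": {"series": "0 0 0 0 0 0 1; 0 0 0 0 0 0 -1; 0 0 0 0 0 0 -1; 0 0 0 0 0 0 -1; 0 0 0 0 0 0 -1", "newtons": 50}}

```text
time_s: 20.62
position: [516.0, -159.4, 23.3]
orientation: [[-0.833, 0.553, 0.001], [0.553, 0.833, -0.002], [-0.002, -0.002, -1.0]]
ft_force: [-1.8, 0.1, 5.1]
grip_width: 0.682
```

```bash
python3 - <<'E'
from h import *
p,R=stat()
a=np.radians(28.3); ex=np.array([np.cos(a),np.sin(a)]); ey=np.array([-ex[1],ex[0]])
t=np.array([568,122])+(32.5-24)*ex+63*ey; print(t)
b=plan([((p[0],p[1],165),down(56.3),36)],-1)
plan([((560,0,165),down(85),36),((t[0],t[1],165),down(118.3),36)],-1,b)
E
```

```text
[  3.7  20.1   9.9 108.9  -4.2  51.3  72. ] TCP [ 516.  -159.4   23.3] grasp [ 516.  -159.3   42.3] az -71.7 tilt 0.1 y [ 0.553  0.833 -0.002] w 0.682 F [-1.8  0.1  5.1] t 20.625
[545.61650033 181.49982305]
-0.002 -0.001 -0.885 -0 0 0 -1; -0.001 -0.001 -0.885 -0 0 0 -1; -0.001 -0.001 -0.885 -0 0 0 -1; -0 -0 -0.885 -0 0 0 -1
0.259 0.785 0 0 0 -0.016 -1; 0.18 0.807 0 0 0 -0.016 -1; 0.098 0.821 0 0 0 -0.016 -1; 0.015 0.827 0 0 0 -0.016 -1; -0.067 0.824 0 0 0 -0.016 -1
0.126 0.748 0 0 0 -0.015 -1; 0.053 0.757 0 0 0 -0.015 -1; -0.021 0.758 0 0 0 -0.015 -1; -0.094 0.753 0 0 0 -0.015 -1; -0.166 0.74 0 0 0 -0.015 -1
-0.237 0.721 0 0 0 -0.015 -1
```

>>> {"api": "carry_out", "payload": {"series": "0 0 -0.6 0 0 0 -1; 0 0 -0.97 0 0 0 -1; 0 0 -0.97 0 0 0 -1; 0 0 -1 0 0 0 -1; 0 0 0 0 0 0 -1"}}

```text
time_s: 21.25
position: [517.2, -159.3, 167.3]
orientation: [[-0.833, 0.553, 0.005], [0.553, 0.833, -0.003], [-0.006, 0.0, -1.0]]
ft_force: [-0.8, -0.7, -2.2]
grip_width: 0.686
```

>>> {"api": "carry_out", "payload": {"series": "0.26 0.785 0 0 0 -0.016 -1; 0.18 0.81 0 0 0 -0.016 -1; 0.1 0.82 0 0 0 -0.016 -1; 0.015 0.83 0 0 0 -0.016 -1; -0.07 0.82 0 0 0 -0.016 -1"}}

```text
time_s: 21.88
position: [559.6, 3.4, 163.5]
orientation: [[-0.997, 0.075, -0.001], [0.075, 0.997, -0.002], [0.001, -0.002, -1.0]]
ft_force: [0.8, -0.7, -1.7]
grip_width: 0.681
```

>>> {"api": "carry_out", "payload": {"series": "0.125 0.75 0 0 0 -0.0154 -1; 0.055 0.76 0 0 0 -0.0154 -1; -0.02 0.76 0 0 0 -0.0154 -1; -0.095 0.75 0 0 0 -0.0154 -1; -0.165 0.74 0 0 0 -0.0154 -1"}}

```text
time_s: 22.5
position: [546.0, 153.8, 163.6]
orientation: [[-0.918, -0.396, -0.0], [-0.396, 0.918, -0.002], [0.001, -0.002, -1.0]]
ft_force: [-0.1, -0.3, -2.6]
grip_width: 0.683
```

>>> {"api": "carry_out", "payload": {"series": "-0.24 0.72 0 0 0 -0.0154 -1; 0 0 0 0 0 0 -1; 0 0 0 0 0 0 -1"}}

```text
time_s: 22.88
position: [544.0, 182.1, 163.3]
orientation: [[-0.879, -0.478, -0.0], [-0.478, 0.879, -0.003], [0.002, -0.002, -1.0]]
ft_force: [-0.0, -0.2, -2.2]
grip_width: 0.685
```

```bash
cat > chk.py <<'E'
from h import *
p,R=stat()
a=np.radians(28.3); ex=np.array([np.cos(a),np.sin(a)]); ey=np.array([-ex[1],ex[0]])
print("TCP local",(p[:2]-[568,122])@ex,(p[:2]-[568,122])@ey,"jaw yaw",np.degrees(np.arctan2(R[1,1],R[0,1])))
s=snapshot("wrist"); cv2.imwrite("pics/i.png",s["frame"]); P=cloud(s); z=P[...,2]; L=np.stack([(P[...,:2]-[568,122])@ex,(P[...,:2]-[568,122])@ey],-1)
zt=p[2]-23+60
k=(abs(z-zt)<9)&(np.abs(L-[31,62]).max(-1)<90)&(np.indices(z.shape)[0]<283)
q=L[k]; print(k.sum(),"pct",np.round(np.percentile(q,[.3,99.7],0),1).tolist(),cv2.minAreaRect(q.astype(np.float32)))
A=np.c_[q,np.ones(len(q))]; print("plane z",np.linalg.lstsq(A,z[k],rcond=None)[0])
E
python3 chk.py
```

```text
[-16.1  15.2  -8.3  95.8   2.5  69.2  93.5] TCP [544.  182.1 163.3] grasp [544.  182.2 182.3] az -98.4 tilt 0.2 y [-0.478  0.879 -0.002] w 0.685 F [-0.  -0.2 -2.2] t 22.875
TCP local 7.3235499280236525 64.31506003624725 jaw yaw 118.53514370067987
7330 pct [[-29.0, 34.5], [-13.3, 93.6]] ((-21.10946273803711, 64.05393981933594), (16.13418197631836, 59.9838752746582), 0.14653675258159637)
plane z [1.54146233e-01 4.74701171e-04 2.02782169e+02]
```

View pics/i.png

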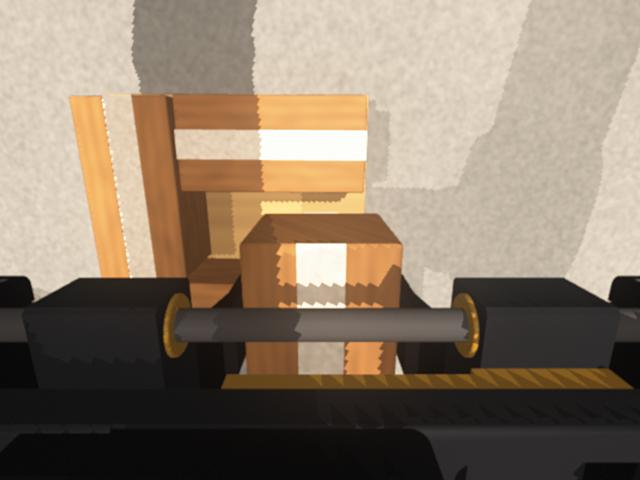

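```bash
cat >> chk.py <<'E'
for lo in np.arange(-34,-10,2):
    j=k&(L[...,0]>lo)&(L[...,0]<lo+2)&(abs(L[...,1]-64)<25); print(lo,j.sum(),np.round(np.percentile(z[j],[5,50,95]),1) if j.any() else "")
for yy in (45,64,80):
    j=(abs(L[...,1]-yy)<4)&(L[...,0]<-20)&(L[...,0]>-60)&(z>125)&(z<190)&(np.indices(z.shape)[0]<283); print(yy,"end face x by z",[(h,np.round(np.median(L[j&(abs(z-h)<5)][:,0]),1)) for h in (140,155,170,185) if (j&(abs(z-h)<5)).any()])
E
python3 chk.py | tail -16
```

```text
plane z [1.55878996e-01 3.01942613e-04 2.02877439e+02]
-34 0 
-32 0 
-30 1103 [192.  197.3 200.6]
-28 745 [198.9 200.  201.1]
-26 722 [199.1 200.  201.1]
-24 713 [199. 200. 201.]
-22 693 [199.1 200.  201. ]
-20 706 [199. 200. 201.]
-18 686 [199.1 200.  201. ]
-16 677 [199. 200. 201.]
-14 149 [198.8 199.8 200.6]
-12 0 
45 end face x by z [(140, np.float64(-29.0)), (155, np.float64(-29.0)), (170, np.float64(-29.0)), (185, np.float64(-28.8))]
64 end face x by z [(140, np.float64(-29.1)), (155, np.float64(-29.1)), (170, np.float64(-29.0)), (185, np.float64(-28.9))]
80 end face x by z [(140, np.float64(-29.2)), (155, np.float64(-29.0)), (170, np.float64(-29.0)), (185, np.float64(-28.9))]
```

It is level and aligned, with its centre at local (31, 64). I'll lower it 108.5 mm with a -1.5 mm shift along tool x, then release.

>>> {"api": "carry_out", "payload": {"series": "-0.04 0 0.9 0 0 0 -1; 0 0 0.9 0 0 0 -1; 0 0 0.7 0 0 0 -1; 0 0 0.2 0 0 0 -1; 0 0 0.01 0 0 0 -1"}}

```text
time_s: 23.6
position: [545.8, 182.4, 55.5]
orientation: [[-0.879, -0.477, -0.0], [-0.477, 0.879, -0.002], [0.001, -0.002, -1.0]]
ft_force: [-0.4, 0.2, -2.8]
grip_width: 0.687
```

>>> {"api": "carry_out", "payload": {"series": "0 0 0 0 0 0 -1; 0 0 0 0 0 0 0.9; 0 0 0 0 0 0 0.9; 0 0 0 0 0 0 0.9; 0 0 0 0 0 0 0.9"}}

```text
time_s: 24.22
position: [545.5, 182.8, 55.1]
orientation: [[-0.879, -0.477, -0.0], [-0.477, 0.879, -0.002], [0.001, -0.002, -1.0]]
ft_force: [-0.6, 0.1, -0.4]
grip_width: 0.94
```

>>> {"api": "carry_out", "payload": {"series": "0 0 -0.5 0 0 0 0.9; 0 0 -0.9 0 0 0 0.9; 0 0 -1 0 0 0 1; 0 0 -1 0 0 0 1; 0 0 0 0 0 0 1"}}

```text
time_s: 24.85
position: [547.2, 183.8, 194.6]
orientation: [[-0.879, -0.477, 0.005], [-0.477, 0.879, -0.0], [-0.005, -0.003, -1.0]]
ft_force: [0.5, -0.2, -0.2]
grip_width: 0.997
```

>>> {"api": "carry_out", "payload": {"series": "1 0 -0.5 0 0 0 1; 1 0 -0.3 0 0 0 1; 0.5 0 0 0 0 0 1; 0 0 0 0 0 0 1"}}

```text
time_s: 25.35
position: [456.9, 134.8, 222.9]
orientation: [[-0.879, -0.477, -0.0], [-0.477, 0.879, -0.003], [0.002, -0.002, -1.0]]
ft_force: [-0.4, 0.7, -0.0]
grip_width: 0.998
```

```bash
python3 - <<'E'
from h import *
stat()
for c in("wrist","scene","top"): s=snapshot(c); print(c); layer(s); cv2.imwrite(f"pics/z_{c}.png",s["frame"])
a=cv2.imread("pics/z_scene.png")[180:340,80:600]; b=cv2.imread("pics/z_wrist.png")[:300]
cv2.imwrite("pics/z.png",np.vstack([cv2.resize(a,(640,197)),b]))
E
```

```text
[-13.9   0.7  -8.2 104.9   0.2  74.5  96.3] TCP [456.9 134.8 222.9] grasp [456.9 134.8 241.9] az -97.2 tilt 0.2 y [-0.477  0.879 -0.002] w 0.998 F [-0.4  0.7 -0. ] t 25.35
wrist
A 4908 local [-30.8 -60.9] [124.   60.6] 0.4 z 89.7
B 2565 local [ 46.5 -18.2] [96.4 31. ] 89.9 z 89.7
C 2571 local [ 9.6 64. ] [59.8 74.3] 89.8 z 89.7
D 9012 local [-63.4  31.6] [120.4  60.5] 89.9 z 89.8
scene
A 698 local [-31.7 -60.8] [123.4  60.2] 0.9 z 90.1
B 888 local [ 63.  -30.5] [ 63.7 120.6] 0.0 z 90.1
C 790 local [32.6 63.2] [ 65.3 127.3] 89.0 z 90.0
D 640 local [-62.   31.8] [122.6  61.9] 88.8 z 90.0
top
A 922 local [-31.  -63.7] [120.2  59.9] 1.3 z 90.1
B 888 local [ 62.  -33.2] [119.3  60.6] 89.2 z 90.1
C 496 local [41.5 60.5] [107.6  59.8] 0.5 z 89.9
D none
```

View pics/z.png

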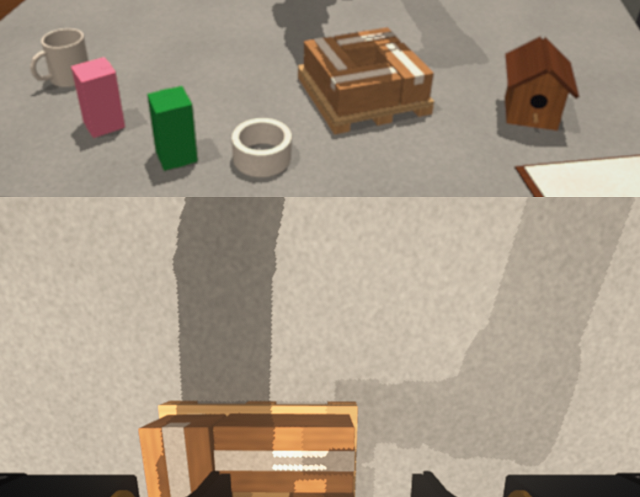

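The scene view shows the full pinwheel at (368,70), with the bystanders where they were and the gripper clear. Handing in.

```bash
python3 -c "
from station import robot
print(robot.hand_in())"
```

```text
the job is handed in; nothing more can be done
None
```

The layer is finished and handed in at about 25.5 s. All four cartons lie in the pinwheel on the pallet; the hand-in gave no verdict.

- **Flat carton:** I gripped it from above and put it in place_d. The scene camera puts it at local (-62, 32), against (-62, 31).
- **Standing carton:** I gripped it with the tool tilted 50°, lifted it and turned it 90° in the grip. I lowered it onto the counter on its side and let it go. I then regripped it 24 mm off centre and put it in place_c. The scene camera puts it at (32.6, 63.2), against (31, 62).
- **Laid cartons:** laid_a is at about (-31, -61) and laid_b at about (63, -30.5), within about 1.5 mm of their places. In the scene view, all four lie within about 1.5° of their directions with tops at z 90.

In the last scene view the mug, tape roll and birdhouse look unmoved, but I did not re-measure them. The gripper was clear of everything.

Some of the last fits were partial:
- **Top camera:** it missed the place_d carton (no points found), saw place_c only in part, and reads about 2–3 mm differently in y.
- **Wrist camera:** laid_b and place_c were only partly in view.

For those I relied on the scene camera, and for place_c also on the fit just before release.

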